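Re-tension the cam clamp of a jam display board

ROBOT

A 6-joint arm with a two-finger parallel gripper is mounted at the origin on the work surface. World frame = base frame: x ahead of the robot, y to its left, z up, the work surface at z = 0. Lengths are in m, angles in rad, forces in N, time in s.
With the tool pointing down it reaches from about 0.35 to 0.975 m from the base axis. Payload 4.9 kg.
Tool frame: the origin (TCP) lies at the very end of the fingers, on their centre line; the grasp point (between the pads) lies 19 mm behind it; y points along the fingers, z is the direction in which the jaws open and shut, and the axes are right-handed (so a half turn about y gives the same grasp; the last joint's range is limited). The gripper opens to 85 mm and grips with 20 to 120 N. Pads are 22 mm wide; open, the fingers measure 114 mm over their backs; the gripper's body (76 mm by 85 mm) begins 54 mm behind the grasp point. The pads swing forward as they close: fully open they stand 13 mm farther back than shut.
Start: joints at [-1.322, 0.053, 1.613, -0, 1.476, -0.119], TCP at [0.225, -0.583, 0.231] pointing down, gripper open.
Joint ranges: [-3.01, 3.01], [-1.01, 2.22], [0.06, 2.58], [-1.02, 4.17], [0.09, 2.62], [-3.14, 3.14]. Speed limits (rad/s): [2.57, 2.57, 3.14, 3.14, 3.14, 3.14].

INTERFACE

Orientations are given as a rotation vector (axis times angle).
In Python, from station import monitor, viewer, ticket gives the robot as it stands.
- The arm moves only by the tool servo_tool, never from a script. Its argument "commands" is one flat list of numbers, 7 for each row, row after row: the turn, a rotation vector about the tool's x, y, z in rad, then the shift along the tool's x, y, z in cm, then the opening, from 0 (shut) to 1 (fully open). In form: [rx, ry, rz, dx, dy, dz, claw, rx, ry, rz, dx, dy, dz, claw, ...]. A call has 1 to 20 rows; each row shifts and turns the pose as measured when the row begins, along the tool's axes as they then stand; what a row does not reach is not made up. A row lasts 1/10 s, in which the tool goes at most 50 mm and 8.59 degrees, less where a joint would pass 70% of its speed; a pose out of reach is approached as far as the arm can. A call is refused whole if a number of a shift passes 5 or a number of a turn 0.15, either way. A call with a gripper value outside its range is refused whole. The fingers move at their own pace and stop on an object; "grip_force" is the grip in N (left out, the last holds). Time passes only in rows, so rows that do not move let the fingers close. It gives the time, the measured TCP pose, the force and the opening at its end, in the units of the state.
- monitor.get_obs(): the state, without advancing time (a new reading comes with each control period).
- viewer.get_image(name): name is "scene" or "top" or "wrist"; returns a dict with "frame" (480x640x3 uint8, red, green, blue), "depth" (480x640 float32, m along the optical axis (not along the pixel's ray), 0 where there is no reading), "camera_matrix" (3x3 intrinsics, pixels), "cam_to_world" (4x4, takes a point from camera to world coordinates). Camera axes: x right, y down, z forward; pixel columns grow to the right and rows downward; lengths in m; the calibration is good to about 2 mm. A picture is of the moment at which its call begins.
- ticket.finish_job(): hands the job in, once; it reports no verdict.
The state is a dict: "t": time; "q": joint angles; "dq": joint speeds; "effort": joint torques, N m; "tool_pos": TCP position; "tool_rot": TCP orientation; "contact_force": force on the tool from outside, world axes, zero at the start; "wrist_torque": the same for the moment, N m; "opening": finger opening in m.
Only numpy, scipy, OpenCV 4.12 (cv2) and the standard library are available. Lean on these libraries where they do the work, as an engineer would, in place of code of your own. Each camera call takes 0.05 s, during which the arm holds its last target.

TASK

The black serving board of the jam stand has worked loose under its quick-release cam clamp. Flip the clamp's lever up and over to fully open it, turn the adjusting nut clockwise (seen from above) until its long arm points at the raised ridge on the strap, then flip the lever fully closed again so the foot presses the board down. Do not shift the board or upset or push away the jars, glass and spoon around it, and let go of everything at the end.

Things in the scene. Friction and masses are not known exactly. Their poses are not given: they have to be found in the camera images.
- lever_pivot (a point): Pivot of the cam lever, on the steel strap of the clamp, about 95 mm above the table (it sinks 1.2 mm per rad of nut). Its axes are those of the stand (they do not turn with the lever): z up, +y runs along the strap from the nut over the board, the lever swings in the x-z plane about y. The nut's vertical axis is 70 mm from here along -y.
- lever_grip (a point): Centre of the lever's steel handle end: 30 mm long along the lever, 14 mm wide (along the stand's y), 11 mm thick; 57 mm from the pivot (the lever ends 72 mm from it). Nothing else stands within 25 mm beside it.
- lever (a joint): Cam lever angle, rad. 0 = closed: the lever points along the stand's -x, 8 degrees above level. It grows as the lever is lifted up and over towards +x; 1.9 = fully open (stop), leaning 27 degrees past vertical, end about 60 mm above the pivot. It turns with light friction (about 2 N at the handle) and stays where it is left.
- nut_grip (a point): Point on the vertical axis of the adjusting nut, at the height to grip it: 7 mm below the top of its grip bar and 23 mm above the round flange (32 mm diameter) below the bar. The grip bar is 12 mm wide, 34 mm long, centred on the axis, 30 mm tall; from one end of it a narrower arm (6 mm wide) reaches to 29 mm from the axis. +x of this point points along that long arm, z is up.
- nut (a joint): Adjusting nut angle, rad, growing clockwise seen from above (clockwise tightens and lowers the strap and nut 1.2 mm per rad). At 2.6 the long arm points exactly at the ridge; range 0 to 3.3, light friction, stays where it is left. It can be regripped as often as needed.
- mark (a point): The raised dark ridge on top of the strap, 18 mm long, 5 mm wide and high, 41 mm from the nut's axis towards the lever (+y of the stand): where the nut's long arm must point.
- foot: Round rubber-faced foot (22 mm diameter) under the strap below the lever pivot. The closed cam pushes it onto the board on a spring (6 N/mm): about 11 N when the nut is at the ridge, nearly nothing when it is slack. Opening the lever lifts it 4 mm.
- board: Loose black serving board, 180 x 300 x 12 mm, lying on the aluminium stand, its top 52 mm above the table; origin at the centre of its underside. Its edge lies under the foot.
- jar_a_mid (a point): Middle of a jam jar, 76 mm diameter, 87 mm tall, standing on the board; z up.
- jar_b_mid (a point): Middle of a second such jar on the board; z up.
- jar_c_mid (a point): Middle of a third such jar, on the table to the right of the stand; z up.
- tumbler_a_mid (a point): Middle of an upturned glass, 68 mm diameter, 87 mm tall, on the table beyond and right of the nut; z up.
- spoon_mid (a point): A steel spoon, 150 mm long, lying flat on the table between the robot and the stand.

How it is judged:
On the way, in this order (a step that is already met when the one before it is completed fails the run):
1. the lever is flipped open, with the nut not yet turned (value of joint lever above 1.4 rad and value of joint nut below 2 rad), for 0.1 s.
2. with the lever open, the nut's long arm is turned to the ridge (value of joint lever above 1.1 rad and value of joint nut between 2.35 and 2.85 rad), for 0.2 s.
3. the lever is flipped closed and the foot presses the board (value of joint lever below 0.2 rad and contact force between foot and board between 6 and 15 N), for 0.2 s.
At the end, for the whole second after the job is handed in: The lever is closed (joint below 0.2 rad), the nut's long arm points at the ridge within 0.25 rad (joint 2.35 to 2.85), the foot presses on the board with 6 to 15 N, and the board lies still and flat within 10 mm of where it was; all is released (all of step 3 and value of joint nut between 2.35 and 2.85 rad and distance of board from where it was at the start of the episode below 0.01 m and linear speed of board below 0.01 m/s and angle between board's own z axis and vertical below 0.03 rad); the robot touches nothing.
It fails at once if the board is shifted by more than 15 mm (distance of board from where it was at the start of the episode above 0.015 m).
It fails at once if a jar, the glass or the spoon is pushed more than 30 mm away (distance of any of jar_a_mid, jar_b_mid, jar_c_mid, tumbler_a_mid, spoon_mid from where it was at the start of the episode above 0.03 m).
It fails at once if a jar or the glass is tipped by more than 0.35 rad (angle between any of jar_a_mid, jar_b_mid, jar_c_mid, tumbler_a_mid's own z axis and vertical above 0.35 rad).
It also fails if it takes over 72 s, if anything falls off the work surface, if the arm or the gripper's body presses on something with over 40 N, if the wrist force passes 120 N, or if a joint passes its speed limit or range.

## Working session

There is one attempt and no reset: what is moved stays moved. The work goes in short steps, Python scripts to look and compute and a tool call to move; the robot and the scene stay as the last step left them, time stands still between calls to the robot, and variables do not carry over. Pictures are saved under pics/ and viewed, and the job is handed in when it is done.

Besides the shell and the picture viewer there is one more tool, called after "Emit:" as name(argument=value, ...) on one line, values as JSON. servo_tool: Moves the arm, as the interface text tells. Its arguments: {"type":"object","properties":{"commands":{"type":"array","items":{"type":"number"}},"grip_force":{"type":"number"}},"required":["commands"]}

```bash
ls; mkdir -p pics; cat > h.py <<'E'
import numpy as np, cv2
from station import monitor, viewer, ticket
from scipy.spatial.transform import Rotation as R
def grab(n,tag):
    d=viewer.get_image(n); cv2.imwrite(f'pics/{tag}.png',cv2.cvtColor(d['frame'],cv2.COLOR_RGB2BGR)); np.savez(f'pics/{tag}.npz',**d); return d
def ray(d,u,v,z=None):
    K=d['camera_matrix'];T=d['cam_to_world']
    r=np.linalg.inv(K)@[u,v,1.]
    if z is None:
        dd=float(d['depth'][int(v),int(u)]); p=r*dd; return (T@[*p,1])[:3]
    w=T[:3,:3]@r; o=T[:3,3]; return o+w*(z-o[2])/w[2]
def cloud(d):
    K=d['camera_matrix'];T=d['cam_to_world'];z=d['depth']
    v,u=np.mgrid[:480,:640]
    P=np.stack([(u-K[0,2])/K[0,0]*z,(v-K[1,2])/K[1,1]*z,z],-1)
    return P@T[:3,:3].T+T[:3,3]
E
python3 - <<'E'
from h import *
for n in ['scene','top','wrist']:
    d=grab(n,n+'0'); print(n,d['cam_to_world'].round(3).tolist(),d['camera_matrix'][0,0])
o=monitor.get_obs(); print(o)
print(R.from_rotvec(o['tool_rot']).as_matrix().round(3))
E
```

```text
pics
scene [[-0.14, 0.559, -0.818, 1.607], [0.99, 0.089, -0.108, 0.093], [0.012, -0.825, -0.565, 0.82], [0.0, 0.0, 0.0, 1.0]] 561.923304739607
top [[-0.011, -0.987, 0.161, 0.375], [-1.0, 0.006, -0.029, -0.035], [0.028, -0.161, -0.987, 1.393], [0.0, 0.0, 0.0, 1.0]] 620.8992510589588
wrist [[0.362, -0.896, -0.256, 0.29], [-0.932, -0.348, -0.098, -0.558], [-0.002, 0.274, -0.962, 0.373], [0.0, 0.0, 0.0, 1.0]] 418.7094090393537
{'t': 0.15, 'q': array([-1.32198247e+00,  5.32388558e-02,  1.61398293e+00,  1.10800017e-05,
        1.47598684e+00, -1.18994985e-01]), 'dq': array([-0.00032242, -0.00241403, -0.00318525,  0.00128097,  0.00052411,
       -0.00190056]), 'effort': array([ 4.12028985e-04, -3.94241595e+01, -3.70722485e+01, -8.40275152e-05,
        4.70917934e-03, -2.84977013e-06]), 'tool_pos': array([ 0.22461843, -0.5827234 ,  0.23032198]), 'tool_rot': array([-0.3759567 ,  2.02235162, -2.01903574]), 'contact_force': array([-0.26392173, -0.30734553, -0.37974939]), 'wrist_torque': array([ 0.00084375,  0.02316217, -0.00786207]), 'opening': 0.08516359751741177}
[[-0.933 -0.     0.36 ]
 [-0.36   0.002 -0.933]
 [-0.    -1.    -0.002]]
```

View pics/scene0.png

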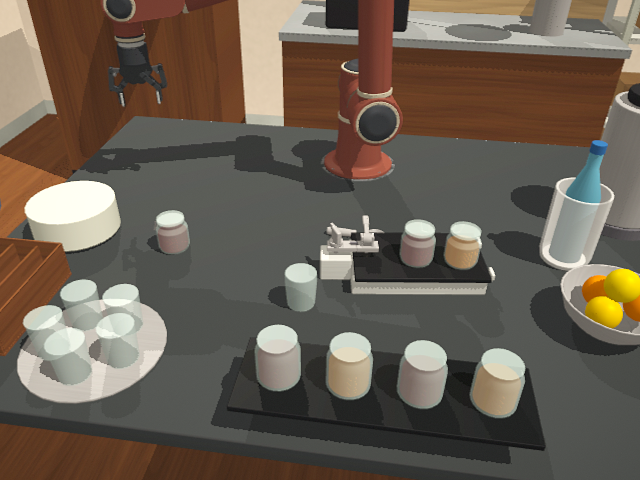

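View pics/top0.png

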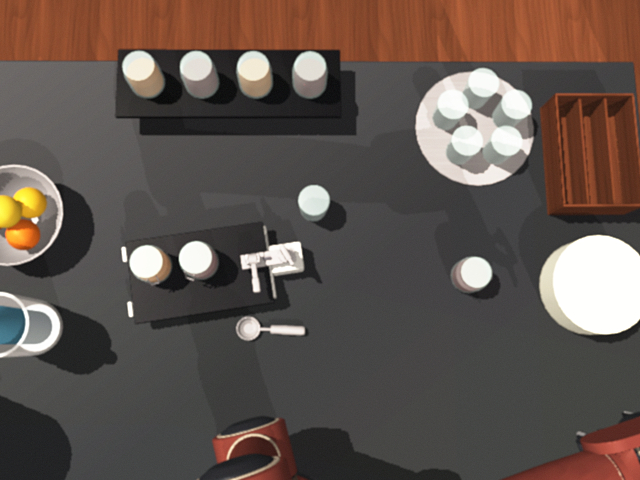

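The clamp is at about (270,258) in the top view. The lever points down to (257,290), the strap runs left from the nut at about (290,255), and the glass is at (314,203). I'll zoom in.

```bash
python3 - <<'E'
import cv2
i=cv2.imread('pics/top0.png')[215:305,225:325]; cv2.imwrite('pics/topz.png',cv2.resize(i,(800,600) if 0 else (660,594),interpolation=cv2.INTER_CUBIC))
i=cv2.imread('pics/scene0.png')[205:295,310:400]; cv2.imwrite('pics/scz.png',cv2.resize(i,(594,594),interpolation=cv2.INTER_CUBIC))
from h import *
d=dict(np.load('pics/top0.npz')); P=cloud(d)
z=P[215:305,225:325,2]*1000
print(z[20:80:3,10:90:3].astype(int))
E
```

```text
[[  51   50   56   53   54   48   51   50   52   53   38    1    2    0
     1   -3    0    0    2   -6   -2    0    1    0    3    0    4]
 [  52   48   53   51   52   54   47   50   50   52   37    0   -4    2
     0   -1   -2   -2    0    3    0   -1    3    1   -7   -6   -1]
 [  53   54   52   52   54   54   55   56   53   54   41    4    0    2
     2    3    4    0    6    2    2    1    2   -2    2   -1    0]
 [  55   46   58   51   49   53   52   49   53   53   42    1   -1    4
    -4    1   52   58   53   55   60   58    1    3   -2    0   -6]
 [  52   52   47   51   55   50   53   45   46   48   52   23   57   58
    61  120  120   61   57   60   60   62    0   -2   -1    0   -1]
 [  46   53   50   58   52   54   54   49   50   52   51   38   52   60
    81  123  126  126   87   80   58   54   -1   -3   -2   -1    1]
 [  50   54   52   53   56   50   46   46   80   82   79   81   82   81
    81   92  118  122   85   90   60   61   54    1    2   -3   -1]
 [  55   52   86   80  104  106  111  102   74   83   83   83   78   79
    79   94  113  120  124   90   59   55   52  
[... 1000 characters left out ...]
 [  46   51   47   57   49   51  113  109   48   58   49   49   44   -2
     0    1   -1    3    1    0    0    0    1    3   -5    1    0]
 [  53   49   58   51   51   50  113  111   54   52   52   48   38    3
     0    2    0   -5    0   -6    1   -1   -1    0   -3    2    2]
 [  49   52   47   55   48   54  113  108   52   50   49   57   52    4
    -1   -3    2   -1    4    2   -1    2   -3   -3   -3    0    4]
 [  59   50   57   53   51   53  113  118  116   51   49   57   51   35
     0   -1   -2   -1    0    0    0    1    2    3    2    7    3]
 [  50   52   54   50   44   56   48  112   52   51   46   49   52   36
    -4    0    0   -3   -1    0    6    1    1    1    1    0    0]]
```

View pics/topz.png

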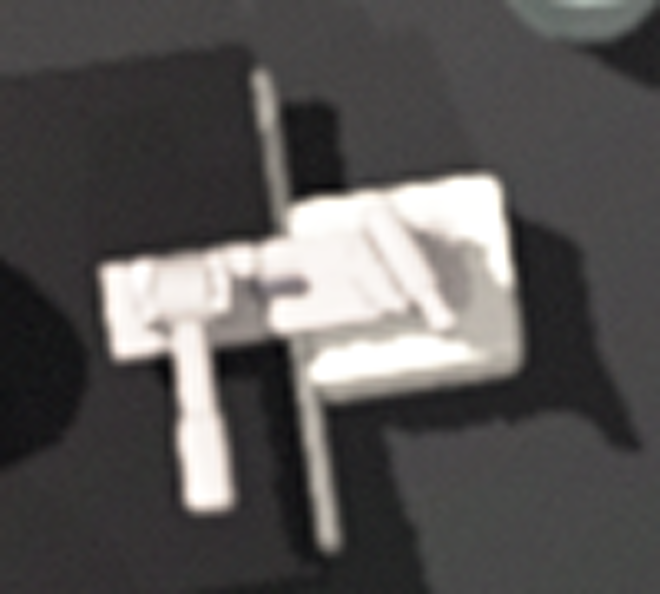

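View pics/scz.png

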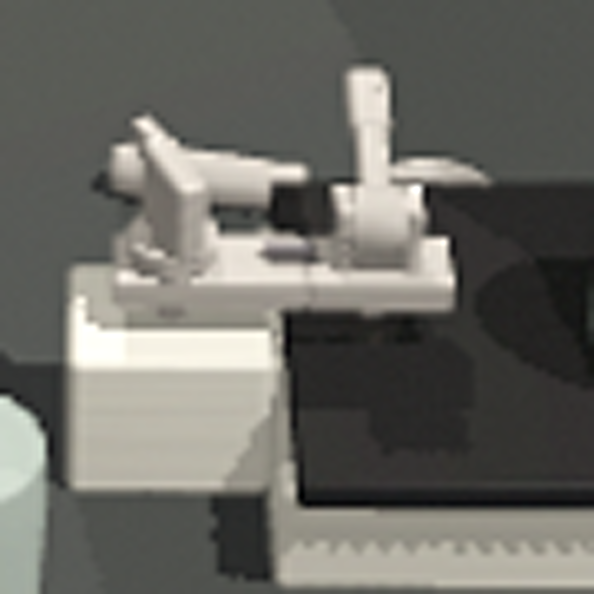

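```bash
cat > a.py <<'E'
from h import *
import sys
def ana(tag):
    d=dict(np.load(f'pics/{tag}.npz')); return d,cloud(d)
E
python3 - <<'E'
from h import *
d=dict(np.load('pics/top0.npz'))
z=lambda u,v:(225+u/6.6,215+v/6.6)
for n,u,v,h in [('lever end',210,508,.108),('lever root',190,320,.11),('pivot boss',187,290,.105),('nut a',380,205,.12),('nut b',440,325,.12),('ridge a',250,285,.085),('ridge b',305,287,.085),('strap tl',100,265,.08),('strap bl',115,362,.08)]:
    print(n,ray(d,*z(u,v),h).round(4))
E
```

```text
lever end [0.4876 0.0526 0.108 ]
lever root [0.5467 0.0591 0.11  ]
pivot boss [0.557  0.0604 0.105 ]
nut a [ 0.5814 -0.0011  0.12  ]
nut b [ 0.5433 -0.0198  0.12  ]
ridge a [0.5613 0.0417 0.085 ]
ridge b [0.5605 0.024  0.085 ]
strap tl [0.5689 0.0903 0.08  ]
strap bl [0.5373 0.0852 0.08  ]
```

Emit:
servo_tool(commands=[0,0,0,-3.6,-0.5,-3.3,0.6,0,0,0,-3.6,-0.5,-3.3,0.6,0,0,0,-3.6,-0.5,-3.3,0.6,0,0,0,-3.6,-0.5,-3.3,0.6,0,0,0,-3.6,-0.5,-3.3,0.6,0,0,0,-3.6,-0.5,-3.3,0.6,0,0,0,-3.6,-0.5,-3.3,0.6,0,0,0,-3.6,-0.5,-3.3,0.6,0,0,0,-3.6,-0.5,-3.3,0.6,0,0,0,-3.6,-0.5,-3.3,0.6,0,0,0,-3.6,-0.5,-3.3,0.6,0,0,0,-3.6,-0.5,-3.3,0.6,0,0,0,-3.6,-0.5,-3.3,0.6])

```text
t: 1.45
tool_pos: [0.5099, -0.005, 0.2934]
tool_rot: [-0.364, 2.035, -2.02]
contact_force: [-0.2, -0.3, 0.7]
opening: 0.0514
```

Emit:
servo_tool(commands=[0,-0.15,0,0,0,0,0.6,0,-0.15,0,0,0,0,0.6,0,-0.15,0,0,0,0,0.6,0,-0.15,0,0,0,0,0.6,0,-0.15,0,0,0,0,0.6,0,-0.15,0,0,0,0,0.6,0,-0.15,0,0,0,0,0.6,0,-0.15,0,0,0,0,0.6,0,-0.15,0,0,0,0,0.6,0,-0.15,0,0,0,0,0.6,0,-0.15,0,0,0,0,0.6,0,-0.15,0,0,0,0,0.6,0,-0.15,0,0,0,0,0.6,0,-0.15,0,0,0,0,0.6,0,-0.15,0,0,0,0,0.6,0,-0.15,0,0,0,0,0.6,0,-0.15,0,0,0,0,0.6,0,-0.15,0,0,0,0,0.6,0,-0.15,0,0,0,0,0.6])

```text
t: 3.35
tool_pos: [0.5078, 0.0039, 0.2859]
tool_rot: [-1.559, -0.045, 0.065]
contact_force: [-0.9, -0.1, 0.1]
opening: 0.0511
```

```bash
cat >> h.py <<'E'
def pose():
    o=monitor.get_obs(); M=R.from_rotvec(o['tool_rot']).as_matrix()
    print('t',round(o['t'],2),'q',o['q'].round(3),'pos',o['tool_pos'].round(4),'F',o['contact_force'].round(1),'open',round(o['opening'],4))
    print('tool z ang',np.degrees(np.arctan2(M[1,2],M[0,2])).round(2),'y',M[:,1].round(3)); return o,M
def to(target,M,p): return (M.T@(np.array(target)-p)*100).round(2)
E
python3 - <<'E'
from h import *
pose(); grab('wrist','w1')
E
```

```text
t 3.35 q [-0.144 -0.25   1.804  0.009  1.601 -1.784] pos [0.5078 0.0039 0.2859] F [-0.9 -0.1  0.1] open 0.0511
tool z ang 93.99 y [-0.013  0.01  -1.   ]
```

View pics/w1.png

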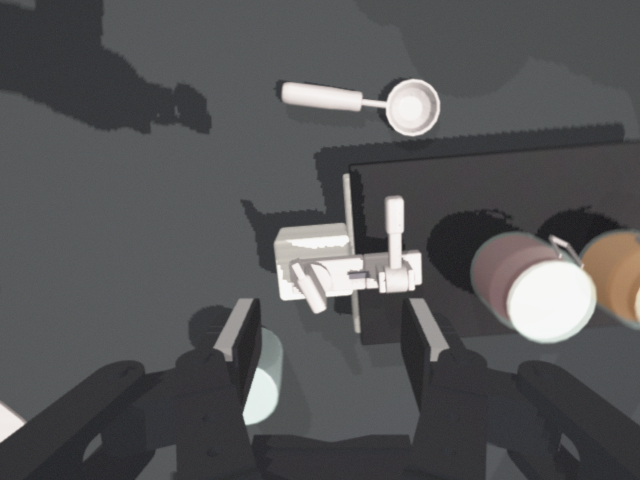

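The wrist view shows the lever at (396,240), boss (396,280), ridge (357,276), nut bar (308,287) with the narrow arm towards the upper left, and the jar at (550,300). I'll zoom and measure these.

```bash
python3 - <<'E'
from h import *
i=cv2.imread('pics/w1.png')[180:330,260:440]; cv2.imwrite('pics/w1z.png',cv2.resize(i,(720,600),interpolation=cv2.INTER_CUBIC))
d=dict(np.load('pics/w1.npz'));P=cloud(d)
Z=P[...,2]
for n,lo,hi,b in [('nut',.112,.13,(260,350,240,330)),('lever',.098,.125,(370,420,180,300))]:
    m=np.zeros(Z.shape,bool); u0,u1,v0,v1=b; m[v0:v1,u0:u1]=True
    m&=(Z>lo)&(Z<hi); Q=P[m]; print(n,m.sum(),Q.mean(0).round(4),np.median(Q[:,2]).round(4),Q.min(0).round(3),Q.max(0).round(3))
    c,s,a=cv2.minAreaRect((Q[:,:2]*1e4).astype(np.float32)); print(np.array(c)/1e4,np.array(s)/1e4,a)
E
```

```text
nut 818 [ 0.5622 -0.0085  0.1207] 0.1215 [ 0.541 -0.023  0.112] [0.583 0.005 0.124]
[ 0.56218491 -0.0093861 ] [0.04596015 0.012211  ] 30.151458740234375
lever 2010 [0.532  0.0584 0.1089] 0.1084 [0.487 0.046 0.098] [0.569 0.079 0.117]
[0.52756313 0.06006469] [0.08234442 0.03083404] 5.651375770568848
```

View pics/w1z.png

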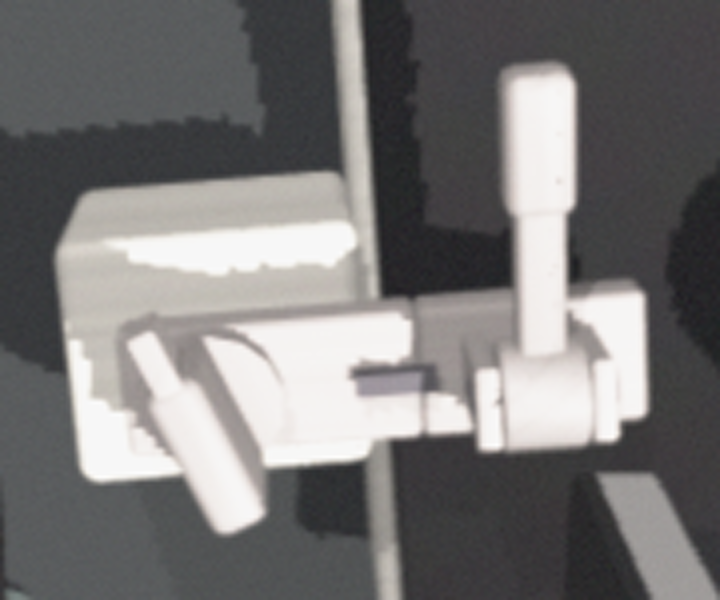

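```bash
python3 - <<'E'
from h import *
d=dict(np.load('pics/w1.npz'));P=cloud(d);Z=P[...,2]
U=lambda u,v:(260+u/4,180+v/4)
for n,u,v,h in [('end L',503,68,.112),('end R',574,68,.112),('hnd root L',506,212,.106),('hnd root R',574,212,.106),('boss l',500,400,.108),('boss r',594,400,.108),('ridge c',394,380,.087),('ridge l',354,380,.087),('ridge r',434,380,.087)]:
    print(n,ray(d,*U(u,v),h).round(4))
m=np.zeros(Z.shape,bool); m[195:233,380:410]=True; m&=(Z>.09)
Q=P[m];print(Q.mean(0).round(4),np.median(Q[:,2]))
A=np.c_[Q[:,:2],np.ones(len(Q))];print(np.linalg.lstsq(A,Q[:,2],rcond=None)[0])
c,s,a=cv2.minAreaRect((Q[:,:2]*1e4).astype(np.float32)); print(np.array(c)/1e4,np.array(s)/1e4,a)
pose()
E
```

```text
end L [0.4879 0.0465 0.112 ]
end R [0.4869 0.0601 0.112 ]
hnd root L [0.5175 0.0511 0.106 ]
hnd root R [0.5166 0.0647 0.106 ]
boss l [0.5566 0.0538 0.108 ]
boss r [0.5553 0.0731 0.108 ]
ridge c [0.5612 0.034  0.087 ]
ridge l [0.5618 0.0253 0.087 ]
ridge r [0.5606 0.0427 0.087 ]
[0.5003 0.0533 0.1147] 0.11348010542381265
[-0.48470504 -2.18869764  0.47395098]
[0.47375254 0.03485406] [0.09846641 0.02328753] 34.888954162597656
t 3.4 q [-0.144 -0.249  1.804  0.009  1.601 -1.788] pos [0.5078 0.0039 0.2858] F [-0.2  0.1 -0. ] open 0.051
tool z ang 94.21 y [-0.013  0.01  -1.   ]
```

Emit:
servo_tool(commands=[-0.01,-0.04,-0.013,0,1,2.6,0.5,0,0,0,0,3,2.6,0.5,0,0,0,0,4,0,0.5,0,0,0,0,4,0,0.5,0,0,0,0,0.5,0,0.5])

```text
t: 3.9
tool_pos: [0.5043, 0.0576, 0.1597]
tool_rot: [-1.569, -0.085, 0.074]
contact_force: [-1.1, -1.0, 0.2]
opening: 0.0426
```

```bash
python3 - <<'E'
from h import *
o,M=pose(); print(to([.5023,.0556,.085],M,o['tool_pos'])); grab('wrist','w2'); grab('scene','s2')
i=cv2.imread('pics/s2.png')[140:300,280:480]; cv2.imwrite('pics/s2z.png',cv2.resize(i,(750,600)))
E
```

```text
t 3.9 q [-3.400e-02 -1.830e-01  1.959e+00  1.000e-03  1.358e+00 -1.707e+00] pos [0.5043 0.0576 0.1597] F [-1.1 -1.   0.2] open 0.0426
tool z ang 95.83 y [ 0.007  0.001 -1.   ]
[-0.27  7.47 -0.18]
```

View pics/w2.png

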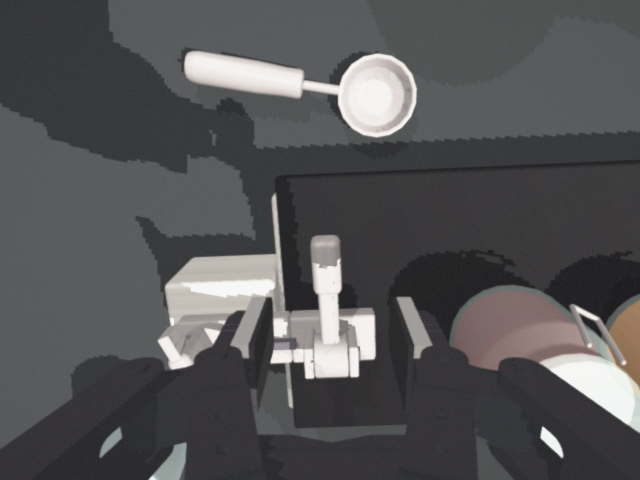

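View pics/s2z.png

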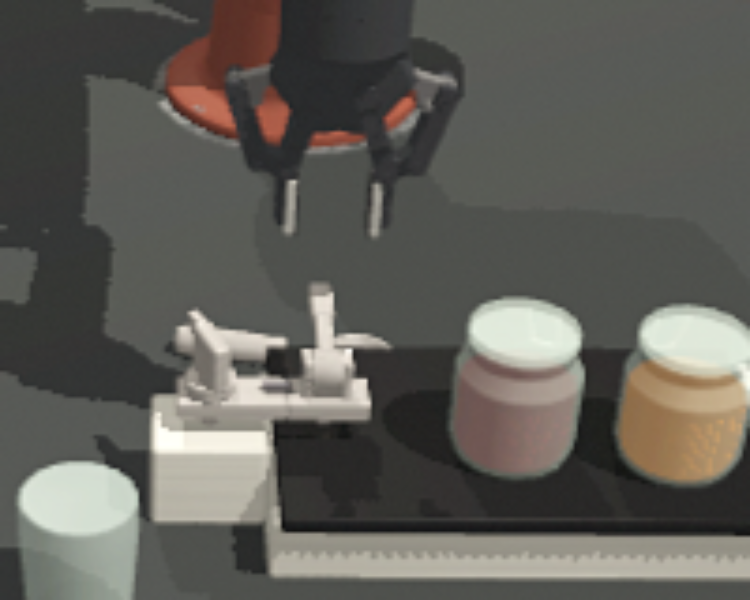

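The handle is centred between the fingers at (326,262). Next I descend and close.

Emit:
servo_tool(commands=[0,0,0,-0.2,3,-0.1,0.5,0,0,0,-0.1,2.5,-0.1,0.5,0,0,0,0,1.2,0,0.5,0,0,0,0,0.6,0,0.5,0,0,0,0,0,0,0.05,0,0,0,0,0,0,0.05,0,0,0,0,0,0,0.05,0,0,0,0,0,0,0.05,0,0,0,0,0,0,0.05], grip_force=30)

```text
t: 4.9
tool_pos: [0.5164, 0.0568, 0.1069]
tool_rot: [-1.564, -0.106, 0.045]
contact_force: [0.4, 0.6, -4.3]
opening: 0.0125
```

```bash
python3 - <<'E'
from h import *
o,M=pose(); 
g=o['tool_pos']+M[:,1]*-.019; print('grasp',g)
grab('scene','s3')
i=cv2.imread('pics/s3.png')[140:300,280:480]; cv2.imwrite('pics/s3z.png',cv2.resize(i,(750,600)))
E
```

```text
t 4.9 q [-0.039 -0.116  1.993  0.009  1.226 -1.708] pos [0.5164 0.0568 0.1069] F [ 0.4  0.6 -4.3] open 0.0125
tool z ang 95.52 y [ 0.038  0.007 -0.999]
grasp [0.51566475 0.05662216 0.12591893]
```

View pics/s3z.png

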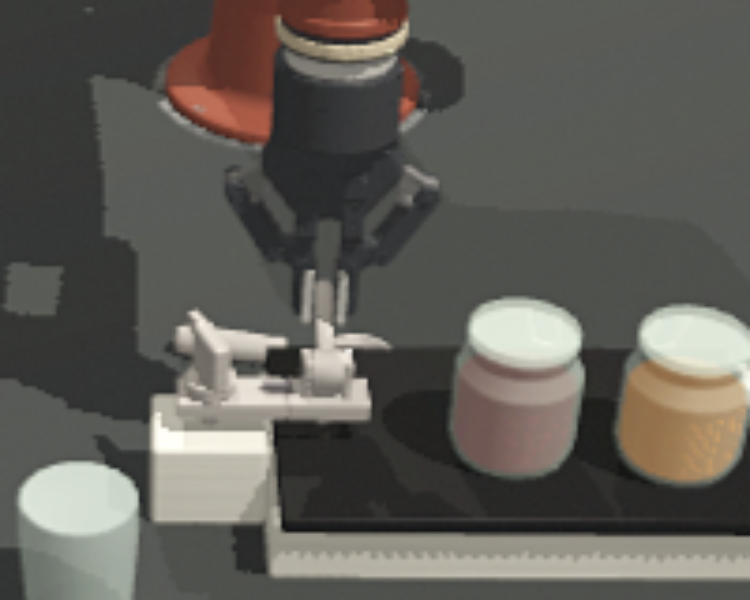

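```bash
python3 - <<'E'
from h import *
o,M=pose(); d=grab('wrist','w3')
E
```

```text
t 4.95 q [-0.039 -0.116  1.993  0.009  1.226 -1.708] pos [0.5164 0.0568 0.1069] F [ 0.   0.9 -2.8] open 0.0128
tool z ang 95.51 y [ 0.038  0.007 -0.999]
```

View pics/w3.png

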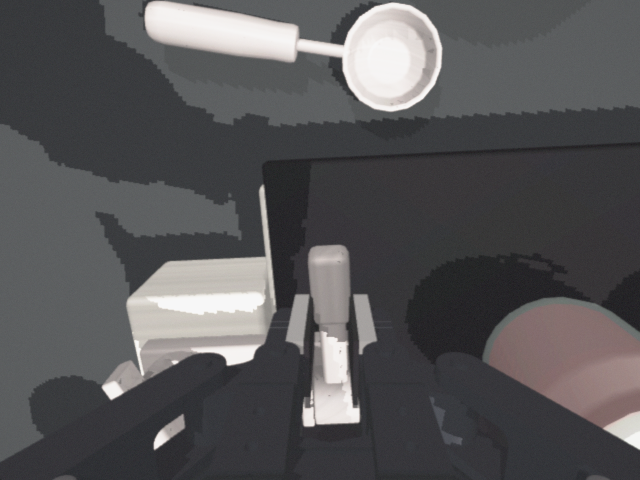

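```bash
python3 - <<'E'
from h import *
d=dict(np.load('pics/w3.npz'))
for u,v in [(330,250),(330,265),(330,285),(330,310),(332,345),(335,365),(335,400)]:
    print(u,v,ray(d,u,v).round(4), ray(d,u,v,.11).round(4))
E
```

```text
330 250 [0.488  0.0535 0.1137] [0.4893 0.0536 0.11  ]
330 265 [0.4917 0.0539 0.1181] [0.4949 0.0542 0.11  ]
330 285 [0.4999 0.0547 0.116 ] [0.5025 0.0549 0.11  ]
330 310 [0.5105 0.0557 0.1137] [0.5124 0.0559 0.11  ]
332 345 [0.5279 0.0582 0.1084] [0.5269 0.0581 0.11  ]
335 365 [0.5376 0.0603 0.1069] [0.5355 0.0601 0.11  ]
335 400 [0.5523 0.0618 0.109 ] [0.5515 0.0617 0.11  ]
```

Emit:
servo_tool(commands=[0,0,0,0,-1,0,0.4,0,0,0,0,0,0,0.4,0,0,0,-1,0,0,0.4,0,0,0,0,0,0,0.4])

```text
t: 5.4
tool_pos: [0.5077, 0.0549, 0.1206]
tool_rot: [-1.565, -0.11, 0.04]
contact_force: [0.6, 0.2, 0.9]
opening: 0.0341
```

```bash
python3 - <<'E'
from h import *
o,M=pose();print(to([.5023,.0556,.085],M,o['tool_pos']))
E
```

```text
t 5.4 q [-0.043 -0.159  2.008  0.009  1.25  -1.711] pos [0.5077 0.0549 0.1206] F [0.6 0.2 0.9] open 0.0341
tool z ang 95.46 y [ 0.044  0.006 -0.999]
[-0.69  3.53  0.11]
```

Emit:
servo_tool(commands=[0,0,0.04,-0.7,0,0.1,0.45,0,0,0,0,0,0,0.45,0,0,0,0,1,0,0.45,0,0,0,0,1,0,0.45,0,0,0,0,0,0,0.45])

```text
t: 5.9
tool_pos: [0.5005, 0.055, 0.0992]
tool_rot: [-1.568, -0.08, 0.069]
contact_force: [0.9, 0.1, -0.1]
opening: 0.0386
```

```bash
python3 - <<'E'
from h import *
o,M=pose();print(to([.5023,.0556,.085],M,o['tool_pos']))
E
```

```text
t 5.9 q [-0.04  -0.124  2.015  0.003  1.245 -1.706] pos [0.5005 0.055  0.0992] F [ 0.9  0.1 -0.1] open 0.0386
tool z ang 95.44 y [ 0.007  0.002 -1.   ]
[0.17 1.43 0.04]
```

Emit:
servo_tool(commands=[0,0,0,0.2,0.8,0,0.45,0,0,0,0,0.7,0,0.45,0,0,0,0,0,0,0.45])

```text
t: 6.2
tool_pos: [0.5022, 0.0553, 0.0818]
tool_rot: [-1.567, -0.079, 0.07]
contact_force: [-1.0, 0.3, -0.3]
opening: 0.0386
```

```bash
python3 - <<'E'
from h import *
o,M=pose();print(to([.5023,.0556,.085],M,o['tool_pos']))
E
```

```text
t 6.2 q [-0.039 -0.096  2.02   0.003  1.212 -1.706] pos [0.5022 0.0553 0.0818] F [-1.   0.3 -0.3] open 0.0386
tool z ang 95.43 y [ 0.005  0.002 -1.   ]
[ 0.02 -0.32  0.03]
```

Emit:
servo_tool(commands=[0,0,0,0,0,0,0.05,0,0,0,0,0,0,0.05,0,0,0,0,0,0,0.05,0,0,0,0,0,0,0.05], grip_force=30)

```text
t: 6.6
tool_pos: [0.502, 0.0553, 0.0814]
tool_rot: [-1.568, -0.08, 0.073]
contact_force: [-0.4, 0.1, -1.7]
opening: 0.0139
```

```bash
python3 - <<'E'
from h import *
o,M=pose();print(to([.5023,.0556,.085],M,o['tool_pos']))
E
```

```text
t 6.6 q [-3.900e-02 -9.500e-02  2.021e+00  2.000e-03  1.212e+00 -1.708e+00] pos [0.502  0.0553 0.0814] F [-0.4  0.1 -1.7] open 0.0139
tool z ang 95.56 y [ 0.005  0.002 -1.   ]
[ 0.03 -0.36  0.03]
```

Emit:
servo_tool(commands=[0,0,0,0.11,-0.59,0,0.05,0,0,0,0.18,-0.57,0,0.05,0,0,0,0.23,-0.55,0,0.05,0,0,0,0.29,-0.52,0,0.05,0,0,0,0.34,-0.49,0,0.05,0,0,0,0.39,-0.45,0,0.05])

```text
t: 7.2
tool_pos: [0.5135, 0.0571, 0.11]
tool_rot: [-1.567, -0.072, 0.082]
contact_force: [-1.0, -0.6, -6.8]
opening: 0.0138
```

```bash
cat >> h.py <<'E'
def arc():
    o,M=pose(); g=o['tool_pos']-.019*M[:,1]; yw=np.radians(6.2)
    pv=np.array([.5585,.0615,.095]); X=np.array([np.cos(yw),np.sin(yw),0]);Y=np.array([-np.sin(yw),np.cos(yw),0])
    v=g-pv; print('rel x,y,z mm',(v@X*1e3).round(1),(v@Y*1e3).round(1),(v[2]*1e3).round(1),'r',np.hypot(v@X,v[2]).round(4),'elev',np.degrees(np.arctan2(v[2],-v@X)).round(1))
E
python3 - <<'E'
from h import *
arc()
E
```

```text
t 7.2 q [-0.035 -0.096  1.969  0.002  1.275 -1.705] pos [0.5135 0.0571 0.11  ] F [-1.  -0.6 -6.8] open 0.0138
tool z ang 95.65 y [-0.007  0.002 -1.   ]
rel x,y,z mm -45.1 0.4 34.0 r 0.0565 elev 37.1
```

Emit:
servo_tool(commands=[0,0,0,0.52,-0.6,0,0.05,0,0,0,0.6,-0.52,0,0.05,0,0,0,0.67,-0.43,0,0.05,0,0,0,0.72,-0.34,0,0.05,0,0,0,0.76,-0.23,0,0.05])

```text
t: 7.7
tool_pos: [0.544, 0.0611, 0.1306]
tool_rot: [-1.565, -0.061, 0.093]
contact_force: [-6.0, 0.2, -4.3]
opening: 0.0137
```

```bash
python3 - <<'E'
from h import *
arc()
E
```

```text
t 7.7 q [-0.026 -0.034  1.874  0.003  1.323 -1.695] pos [0.544  0.0611 0.1306] F [-6.   0.2 -4.3] open 0.0137
tool z ang 95.6 y [-0.02   0.004 -1.   ]
rel x,y,z mm -14.1 1.1 54.6 r 0.0564 elev 75.5
```

Emit:
servo_tool(commands=[0,0,0,0.79,-0.12,0,0.05,0,0,0,0.8,0,0,0.05,0,0,0,0.79,0.1,0,0.05,0,0,0,0.77,0.21,0,0.05,0,0,0,0.73,0.31,0,0.05,0,0,0,0.3,0.15,0,0.05])

```text
t: 8.3
tool_pos: [0.5852, 0.0667, 0.1278]
tool_rot: [-1.564, -0.047, 0.104]
contact_force: [-6.8, 0.3, -2.9]
opening: 0.0138
```

```bash
python3 - <<'E'
from h import *
arc(); grab('scene','s4')
i=cv2.imread('pics/s4.png')[140:300,280:480]; cv2.imwrite('pics/s4z.png',cv2.resize(i,(750,600)))
E
```

```text
t 8.3 q [-0.014  0.076  1.766  0.003  1.335 -1.682] pos [0.5852 0.0667 0.1278] F [-6.8  0.3 -2.9] open 0.0138
tool z ang 95.51 y [-0.036  0.003 -0.999]
rel x,y,z mm 27.8 2.1 51.7 r 0.0587 elev 118.2
```

View pics/s4z.png

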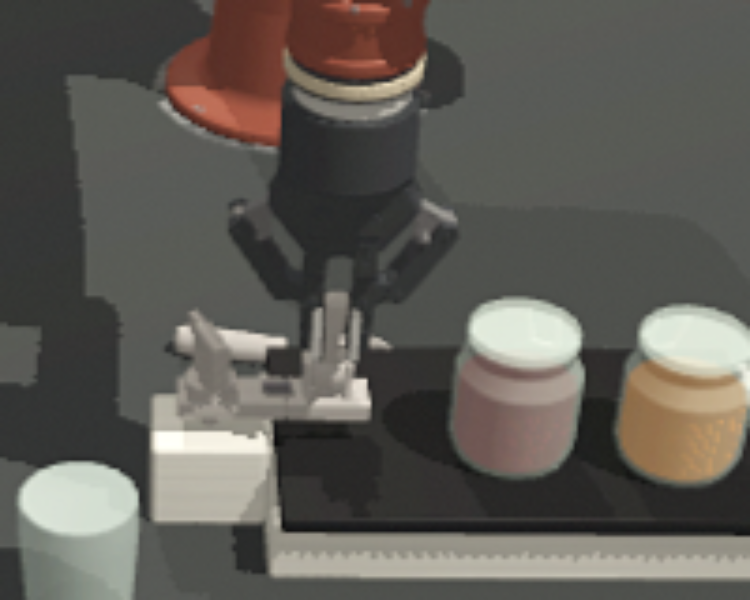

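Emit:
servo_tool(commands=[0,0,0,0,0,0,0.4,0,0,0,0,0,0,0.4,0,0,0,0,-3,0,0.4,0,0,0.03,0,-4,0,0.4,0,-0.14,0,-0.9,0,-2.3,0.4,0,-0.14,0,-0.5,0,-2.5,0.4,0,-0.14,0,0,0,-2.3,0.4,0,0,0,0,0,0,0.4])

```text
t: 9.15
tool_pos: [0.6063, -0.0073, 0.2194]
tool_rot: [-1.528, -0.396, 0.433]
contact_force: [-0.2, 0.4, -0.1]
opening: 0.0341
```

```bash
python3 - <<'E'
from h import *
o,M=pose();print(to([.5674,-.0064,.097],M,o['tool_pos'])); d=grab('wrist','w5'); d=grab('top','t5')
i=cv2.imread('pics/t5.png')[215:305,225:325]; cv2.imwrite('pics/t5z.png',cv2.resize(i,(660,594),interpolation=cv2.INTER_CUBIC))
E
```

```text
t 9.15 q [-0.132  0.032  1.655 -0.006  1.477 -2.231] pos [ 0.6063 -0.0073  0.2194] F [-0.2  0.4 -0.1] open 0.0341
tool z ang 120.32 y [-0.023 -0.003 -1.   ]
[-3.05 12.32  1.94]
```

View pics/w5.png

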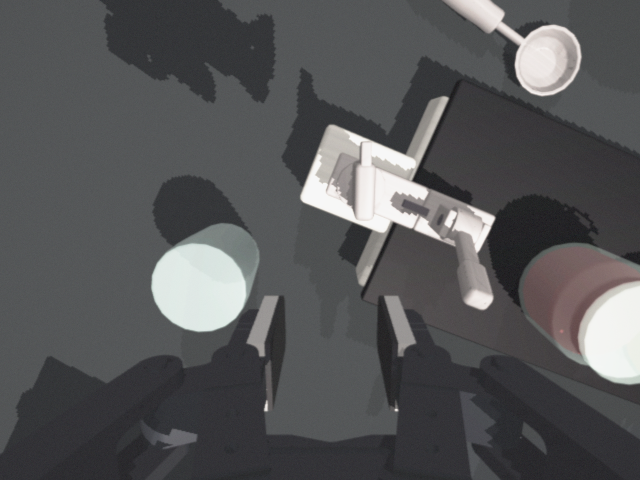

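View pics/t5z.png

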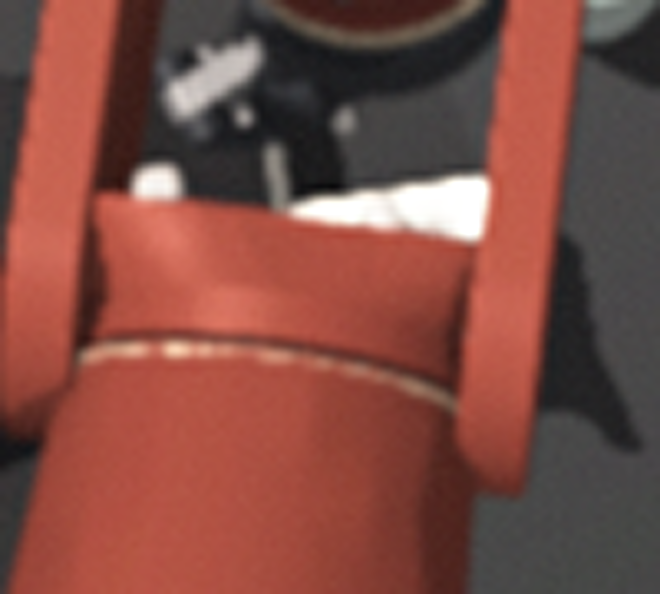

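```bash
python3 - <<'E'
from h import *
d=dict(np.load('pics/w5.npz'));P=cloud(d);Z=P[...,2]
m=np.zeros(Z.shape,bool); m[135:228,345:385]=True; m&=(Z>.110)&(Z<.13)
Q=P[m]; c,s,a=cv2.minAreaRect((Q[:,:2]*1e4).astype(np.float32)); print(m.sum(),np.median(Q[:,2]),np.array(c)/1e4,np.array(s)/1e4,a)
# image-based: narrow arm end, bar far end, bar edges at top height .1205
for u,v in [(366,142),(360,168),(375,168),(355,215),(374,219)]: print(u,v,ray(d,u,v,.1205).round(4))
E
```

```text
1453 0.1215480008919515 [ 0.56262124 -0.00961882] [0.04609895 0.01214233] 29.841821670532227
366 142 [ 0.5431 -0.0207  0.1205]
360 168 [ 0.5572 -0.016   0.1205]
375 168 [ 0.5528 -0.0086  0.1205]
355 215 [ 0.5821 -0.0042  0.1205]
374 219 [0.5785 0.0068 0.1205]
```

Emit:
servo_tool(commands=[0,0,0.02,-1.5,1.5,1,0.4,0,0,0,-1.5,1.5,0.9,0.4,0,0,0,0,2.5,0,0.4,0,0,0,0,2,0,0.4,0,0,0,0,1,0,0.4,0,0,0,0,0,0,0.4])

```text
t: 9.85
tool_pos: [0.5688, 0.0001, 0.1373]
tool_rot: [-1.535, -0.383, 0.436]
contact_force: [-0.1, 0.5, -0.2]
opening: 0.0341
```

```bash
python3 - <<'E'
from h import *
o,M=pose();print(to([.5678,-.0066,.0965],M,o['tool_pos'])); d=grab('wrist','w6')
E
```

```text
t 9.85 q [-0.123  0.017  1.811 -0.016  1.343 -2.212] pos [5.688e-01 1.000e-04 1.373e-01] F [-0.1  0.5 -0.2] open 0.0341
tool z ang 119.92 y [-0.031 -0.012 -0.999]
[-0.29  4.09 -0.56]
```

View pics/w6.png

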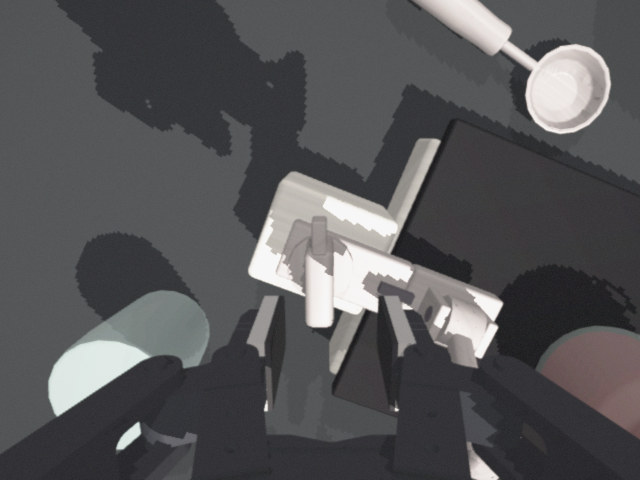

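Emit:
servo_tool(commands=[-0.005,0,-0.033,-0.3,0.3,-0.55,0.4,0,0,0,0,1.4,0,0.4,0,0,0,0,1.4,0,0.4,0,0,0,0,0.7,0,0.4,0,0,0,0,0,0,0.4])

```text
t: 10.4
tool_pos: [0.573, -0.0053, 0.102]
tool_rot: [-1.534, -0.416, 0.403]
contact_force: [-0.6, -0.0, -0.6]
opening: 0.0341
```

```bash
python3 - <<'E'
from h import *
o,M=pose();print(to([.5678,-.0066,.0965],M,o['tool_pos']))
E
```

```text
t 10.4 q [-1.390e-01  4.000e-02  1.851e+00  1.000e-03  1.242e+00 -2.233e+00] pos [ 0.573  -0.0053  0.102 ] F [-0.6 -0.  -0.6] open 0.0341
tool z ang 119.91 y [ 0.009 -0.    -1.   ]
[-0.52  0.54  0.15]
```

Emit:
servo_tool(commands=[0,0,0,-0.5,0.5,0.15,0.4,0,0,0,0,0,0,0.4])

```text
t: 10.6
tool_pos: [0.5676, -0.0063, 0.0961]
tool_rot: [-1.534, -0.415, 0.404]
contact_force: [-0.2, 0.4, -0.4]
opening: 0.0339
```

```bash
python3 - <<'E'
from h import *
o,M=pose();print(to([.5678,-.0066,.0965],M,o['tool_pos']))
E
```

```text
t 10.6 q [-1.430e-01  3.500e-02  1.867e+00  1.000e-03  1.233e+00 -2.236e+00] pos [ 0.5676 -0.0063  0.0961] F [-0.2  0.4 -0.4] open 0.0339
tool z ang 119.93 y [ 0.008 -0.    -1.   ]
[-0.   -0.04 -0.04]
```

Emit:
servo_tool(commands=[0,0,0,0,0,0,0.05,0,0,0,0,0,0,0.05,0,0,0,0,0,0,0.05,0,0,0,0,0,0,0.05,0,0.12,0,0,0.01,0,0.05,0,0.12,0,0,0.01,0,0.05,0,0.12,0,0,0.01,0,0.05,0,0.12,0,0,0.01,0,0.05,0,0.12,0,0,0.01,0,0.05,0,0.12,0,0,0.01,0,0.05], grip_force=30)

```text
t: 11.6
tool_pos: [0.5676, -0.0063, 0.0955]
tool_rot: [-1.564, 0.17, -0.183]
contact_force: [1.0, 0.5, -1.4]
opening: 0.0116
```

```bash
python3 - <<'E'
from h import *
o,M=pose();print(to([.5678,-.0066,.0955],M,o['tool_pos']))
E
```

```text
t 11.6 q [-0.142  0.035  1.867  0.     1.231 -1.489] pos [ 0.5676 -0.0063  0.0955] F [ 1.   0.5 -1.4] open 0.0116
tool z ang 77.13 y [ 0.008 -0.001 -1.   ]
[ 0.03  0.   -0.02]
```

Emit:
servo_tool(commands=[0,0.13,0,0,0.015,0,0.05,0,0.13,0,0,0.015,0,0.05,0,0.13,0,0,0.015,0,0.05,0,0.13,0,0,0.015,0,0.05,0,0.13,0,0,0.015,0,0.05,0,0.13,0,0,0.015,0,0.05,0,0.13,0,0,0.015,0,0.05,0,0.13,0,0,0.015,0,0.05,0,0.13,0,0,0.015,0,0.05,0,0,0,0,0,0,0.05])

```text
t: 12.6
tool_pos: [0.5674, -0.0064, 0.094]
tool_rot: [-1.266, 1.106, -1.119]
contact_force: [0.2, 0.5, -0.8]
opening: 0.0117
```

```bash
python3 - <<'E'
from h import *
o,M=pose();print(to([.5678,-.0066,.0942],M,o['tool_pos']))
E
```

```text
t 12.6 q [-0.141  0.037  1.868 -0.002  1.229 -0.271] pos [ 0.5674 -0.0064  0.094 ] F [ 0.2  0.5 -0.8] open 0.0117
tool z ang 7.45 y [ 0.007 -0.003 -1.   ]
[ 0.02 -0.01  0.04]
```

Emit:
servo_tool(commands=[0,0,0,0,0,0,0.35,0,0,0,0,0,0,0.35,0,0,0,0,-2,0,0.35,0,0,0,0,-4,0,0.35,0,0,0,0,-4,0,0.35,0,0,0,0,0,0,0.4])

```text
t: 13.2
tool_pos: [0.5664, -0.0062, 0.1972]
tool_rot: [-1.271, 1.099, -1.11]
contact_force: [-0.3, 0.1, 1.2]
opening: 0.0341
```

```bash
python3 - <<'E'
from h import *
o,M=pose(); d=grab('wrist','w7')
E
```

```text
t 13.2 q [-0.141 -0.067  1.789 -0.002  1.413 -0.282] pos [ 0.5664 -0.0062  0.1972] F [-0.3  0.1  1.2] open 0.0341
tool z ang 8.09 y [ 0.006 -0.003 -1.   ]
```

View pics/w7.png

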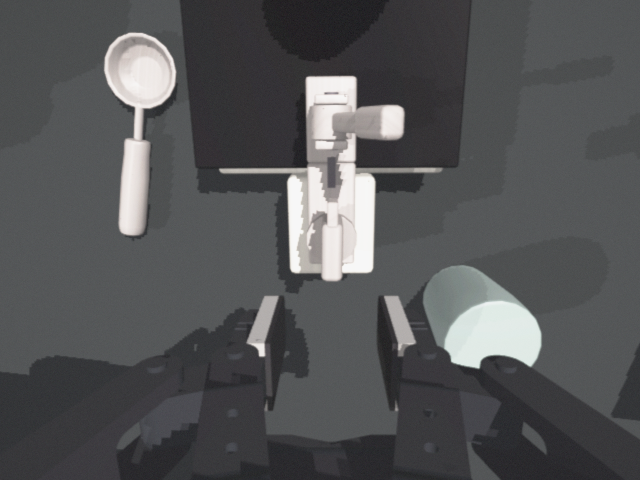

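Emit:
servo_tool(commands=[0,-0.15,0,0,0,0,0.4,0,-0.15,0,0,0,0,0.4,0,-0.15,0,0,0,0,0.4,0,-0.15,0,0,0,0,0.4,0,-0.15,0,0,0,0,0.4,0,-0.15,0,0,0,0,0.4,0,-0.15,0,0,0,0,0.4,0,-0.15,0,0,0,0,0.4,0,-0.15,0,0,0,0,0.4,0,-0.15,0,0,0,0,0.4,0,0,0,0,0,0,0.4])

```text
t: 14.35
tool_pos: [0.5585, -0.0054, 0.1799]
tool_rot: [-1.569, -0.047, 0.074]
contact_force: [0.5, -0.0, -0.1]
opening: 0.0342
```

```bash
python3 - <<'E'
from h import *
d=dict(np.load('pics/w7.npz'));P=cloud(d);Z=P[...,2]
m=np.zeros(Z.shape,bool); m[195:285,315:350]=True; m&=(Z>.110)&(Z<.13)
Q=P[m]; c,s,a=cv2.minAreaRect((Q[:,:2]*1e4).astype(np.float32)); print(m.sum(),np.median(Q[:,2]),np.array(c)/1e4,np.array(s)/1e4,a)
print('ridge',ray(d,331,158,.085),ray(d,331,186,.085))
m=np.zeros(Z.shape,bool); m[90:150,355:410]=True; m&=(Z>.130)&(Z<.18); print('lever',P[m].mean(0),P[m].max(0))
o,M=pose(); print(to([.5852,.0667,.127],M,o['tool_pos']))
E
```

```text
1500 0.11920768492090239 [5.66887061e-01 3.13720703e-06] [0.01186886 0.04539013] 7.9922685623168945
ridge [0.56063323 0.0423258  0.085     ] [0.56304188 0.02568525 0.085     ]
lever [0.57713936 0.06582033 0.1568527 ] [0.58719313 0.0735514  0.16655481]
t 14.35 q [-0.142 -0.057  1.809 -0.002  1.406 -1.789] pos [ 0.5585 -0.0054  0.1799] F [ 0.5 -0.  -0.1] open 0.0342
tool z ang 94.39 y [-0.017  0.    -1.   ]
[3.31 5.24 6.98]
```

Emit:
servo_tool(commands=[0,-0.03,-0.017,0,-2,0,0.4,0,0,0,1.1,-0.5,2.4,0.4,0,0,0,1.2,0,2.4,0.4,0,0,0,1,0,2.2,0.4,0,0,0,0,0,0,0.4])

```text
t: 14.85
tool_pos: [0.583, 0.0691, 0.2004]
tool_rot: [-1.566, -0.067, 0.077]
contact_force: [-0.4, -0.2, -0.6]
opening: 0.0344
```

```bash
python3 - <<'E'
from h import *
d=grab('wrist','w8')
o,M=pose(); print(to([.5852,.0667,.127],M,o['tool_pos']))
E
```

```text
t 14.9 q [-0.012 -0.012  1.731  0.002  1.43  -1.674] pos [0.5826 0.068  0.2002] F [-0.1 -0.   0.2] open 0.0343
tool z ang 95.24 y [-0.008  0.002 -1.   ]
[ 0.3   7.32 -0.17]
```

View pics/w8.png

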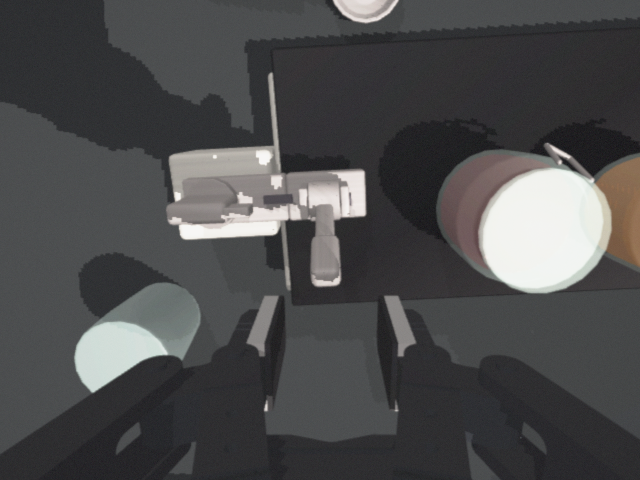

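Lever end is at (325,270), centred on the finger line at about 330. I descend in small rows.

Emit:
servo_tool(commands=[0,0,0,0.3,2,-0.15,0.4,0,0,0,0,2,0,0.4,0,0,0,0,1.5,0,0.4,0,0,0,0,1.2,0,0.4,0,0,0,0,0,0,0.4])

```text
t: 15.4
tool_pos: [0.584, 0.0636, 0.1292]
tool_rot: [-1.569, -0.058, 0.073]
contact_force: [-0.9, -0.1, 0.3]
opening: 0.0341
```

```bash
python3 - <<'E'
from h import *
o,M=pose(); print(to([.5852,.0667,.127],M,o['tool_pos'])); arc()
E
```

```text
t 15.4 q [-0.018  0.055  1.787 -0.     1.31  -1.673] pos [0.584  0.0636 0.1292] F [-0.9 -0.1  0.3] open 0.0341
tool z ang 94.8 y [-0.01  0.   -1.  ]
[0.15 0.22 0.3 ]
t 15.4 q [-0.018  0.055  1.787 -0.     1.31  -1.673] pos [0.584  0.0636 0.1292] F [-0.9 -0.1  0.3] open 0.0341
tool z ang 94.8 y [-0.01  0.   -1.  ]
rel x,y,z mm 25.7 -0.7 53.2 r 0.0591 elev 115.8
```

Emit:
servo_tool(commands=[0,-0.02,-0.01,0.1,0.35,0.25,0.4,0,0,0,0,0,0,0.05,0,0,0,0,0,0,0.05,0,0,0,0,0,0,0.05,0,0,0,0,0,0,0.05], grip_force=30)

```text
t: 15.9
tool_pos: [0.5851, 0.0666, 0.1265]
tool_rot: [-1.568, -0.085, 0.081]
contact_force: [0.7, 0.4, -3.5]
opening: 0.0139
```

```bash
python3 - <<'E'
from h import *
arc()
E
```

```text
t 15.9 q [-0.014  0.053  1.793  0.002  1.293 -1.691] pos [0.5851 0.0666 0.1265] F [ 0.7  0.4 -3.5] open 0.0139
tool z ang 96.08 y [ 0.003  0.002 -1.   ]
rel x,y,z mm 27.0 2.2 50.5 r 0.0572 elev 118.1
```

Emit:
servo_tool(commands=[0,0,0,-0.73,-0.31,0,0.05,0,0,0,-0.77,-0.21,0,0.05,0,0,0,-0.79,-0.1,0,0.05,0,0,0,-0.8,0.01,0,0.05,0,0,0,-0.79,0.12,0,0.05])

```text
t: 16.4
tool_pos: [0.552, 0.0621, 0.1335]
tool_rot: [-1.568, -0.104, 0.062]
contact_force: [7.5, 1.0, -4.8]
opening: 0.0135
```

```bash
sed -i 's/.0615,.095\]/.0615,.0926]/' h.py; python3 - <<'E'
from h import *
arc()
E
```

```text
t 16.4 q [-0.023 -0.049  1.883  0.003  1.282 -1.701] pos [0.552  0.0621 0.1335] F [ 7.5  1.  -4.8] open 0.0135
tool z ang 96.06 y [ 0.026  0.002 -1.   ]
rel x,y,z mm -6.9 1.3 59.9 r 0.0603 elev 83.5
```

Emit:
servo_tool(commands=[0,0,0,-0.8,0.19,0,0.05,0,0,0,-0.77,0.3,0,0.05,0,0,0,-0.72,0.4,0,0.05,0,0,0,-0.67,0.5,0,0.05,0,0,0,-0.6,0.59,0,0.05])

```text
t: 16.9
tool_pos: [0.5309, 0.0594, 0.1272]
tool_rot: [-1.565, -0.14, 0.024]
contact_force: [3.1, 1.6, 11.0]
opening: 0.0134
```

```bash
python3 - <<'E'
from h import *
arc()
E
```

```text
t 16.9 q [-0.033 -0.127  1.968  0.011  1.227 -1.712] pos [0.5309 0.0594 0.1272] F [ 3.1  1.6 11. ] open 0.0134
tool z ang 96.0 y [ 0.074  0.008 -0.997]
rel x,y,z mm -29.1 0.9 53.6 r 0.061 elev 61.5
```

Emit:
servo_tool(commands=[0,0,0.02,-0.9,0.5,0,0.05,0,0,0.02,-0.8,0.7,0,0.05,0,0,0.02,-0.7,0.8,0,0.05,0,0,0.02,-0.55,0.9,0,0.05])

```text
t: 17.3
tool_pos: [0.5145, 0.0572, 0.1146]
tool_rot: [-1.568, -0.106, 0.06]
contact_force: [-7.0, 0.8, 16.4]
opening: 0.0133
```

```bash
python3 - <<'E'
from h import *
arc();grab('scene','s9')
i=cv2.imread('pics/s9.png')[140:300,280:480]; cv2.imwrite('pics/s9z.png',cv2.resize(i,(750,600)))
E
```

```text
t 17.3 q [-0.035 -0.123  1.986  0.004  1.25  -1.713] pos [0.5145 0.0572 0.1146] F [-7.   0.8 16.4] open 0.0133
tool z ang 96.05 y [ 0.029  0.003 -1.   ]
rel x,y,z mm -44.8 0.5 41.0 r 0.0607 elev 42.5
```

View pics/s9z.png

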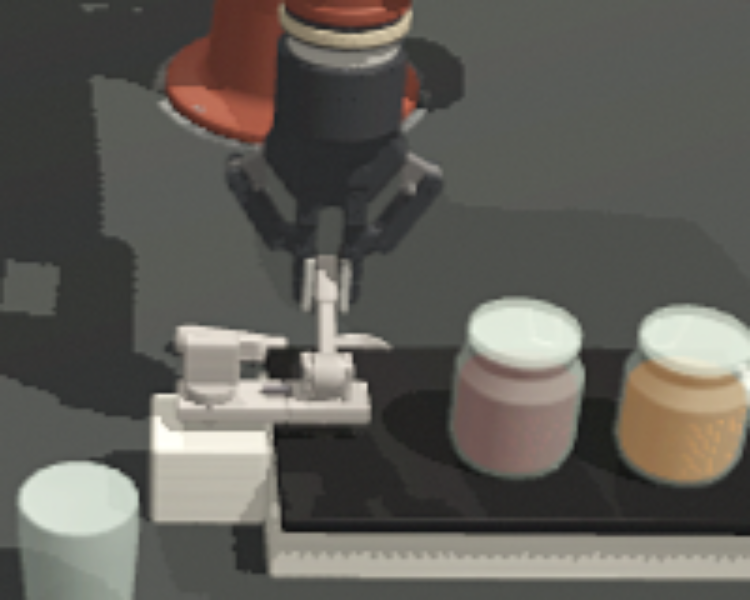

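Emit:
servo_tool(commands=[0,0,0.01,-0.45,1.0,0,0.05,0,0,0.01,-0.4,1.0,0,0.05,0,0,0.01,-0.35,1.0,0,0.05])

```text
t: 17.65
tool_pos: [0.5059, 0.0558, 0.0973]
tool_rot: [-1.57, -0.089, 0.081]
contact_force: [-5.6, -0.0, 10.6]
opening: 0.0133
```

```bash
python3 - <<'E'
from h import *
arc()
E
```

```text
t 17.65 q [-3.600e-02 -1.070e-01  2.002e+00 -1.000e-03  1.241e+00 -1.715e+00] pos [0.5059 0.0558 0.0973] F [-5.6 -0.  10.6] open 0.0133
tool z ang 96.21 y [ 0.005 -0.001 -1.   ]
rel x,y,z mm -53.0 0.1 23.7 r 0.0581 elev 24.1
```

Emit:
servo_tool(commands=[0,0,0,-0.25,0.9,0,0.05,0,0,0,-0.15,0.9,0,0.05,0,0,0,-0.1,0.6,0,0.05])

```text
t: 17.95
tool_pos: [0.5025, 0.0552, 0.082]
tool_rot: [-1.571, -0.095, 0.08]
contact_force: [-3.5, 1.0, 8.0]
opening: 0.0139
```

```bash
python3 - <<'E'
from h import *
arc()
E
```

```text
t 17.95 q [-3.700e-02 -9.800e-02  2.022e+00 -1.000e-03  1.207e+00 -1.719e+00] pos [0.5025 0.0552 0.082 ] F [-3.5  1.   8. ] open 0.0139
tool z ang 96.39 y [ 0.01  -0.001 -1.   ]
rel x,y,z mm -56.5 -0.2 8.4 r 0.0571 elev 8.4
```

Emit:
servo_tool(commands=[0,0,0,0,0.5,0,0.05,0,0,0,0,0.5,0,0.05])

```text
t: 18.15
tool_pos: [0.5024, 0.0552, 0.0768]
tool_rot: [-1.571, -0.097, 0.082]
contact_force: [-10.2, 0.9, 20.0]
opening: 0.0134
```

```bash
python3 - <<'E'
from h import *
arc()
E
```

```text
t 18.15 q [-3.700e-02 -9.100e-02  2.025e+00 -1.000e-03  1.197e+00 -1.721e+00] pos [0.5024 0.0552 0.0768] F [-10.2   0.9  20. ] open 0.0134
tool z ang 96.51 y [ 0.01  -0.001 -1.   ]
rel x,y,z mm -56.7 -0.2 3.2 r 0.0568 elev 3.2
```

Force rises at the stop, so the lever is closed. I release, rise and check.

Emit:
servo_tool(commands=[0,0,0,0,-0.3,0,0.05,0,0,0,0,0,0,0.45,0,0,0,0,0,0,0.45,0,0,0,0,0,0,0.45,0,0,0,0,-2,0,0.45,0,0,0,0,-4,0,0.45,0,0,0,0,-5,0,0.45,0,0,0,0,-4,0,0.45,0,0,0,0,0,0,0.45])

```text
t: 19.05
tool_pos: [0.4978, 0.0545, 0.2355]
tool_rot: [-1.571, -0.09, 0.084]
contact_force: [0.7, -1.0, 1.4]
opening: 0.0384
```

```bash
python3 - <<'E'
from h import *
d=grab('wrist','w10'); arc(); P=cloud(d); grab('scene','s10')
i=cv2.imread('pics/s10.png')[140:300,280:480]; cv2.imwrite('pics/s10z.png',cv2.resize(i,(750,600)))
E
```

```text
t 19.1 q [-0.038 -0.255  1.896 -0.002  1.5   -1.72 ] pos [0.4966 0.0545 0.2325] F [-1.3  0.5  0.5] open 0.0382
tool z ang 96.36 y [-0.    -0.002 -1.   ]
rel x,y,z mm -62.3 -0.2 158.9 r 0.1707 elev 68.6
```

View pics/w10.png

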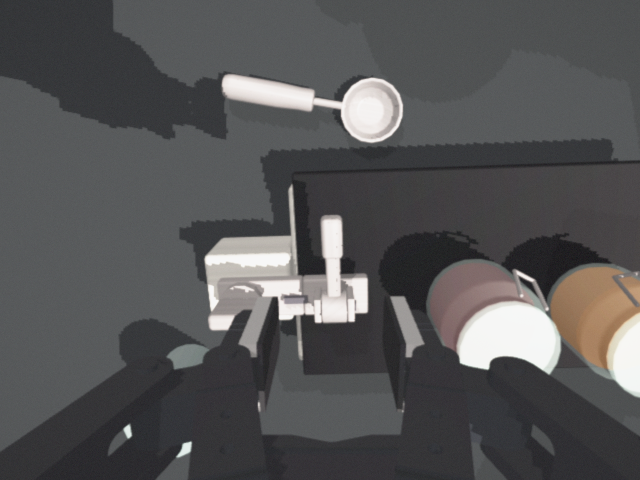

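View pics/s10z.png

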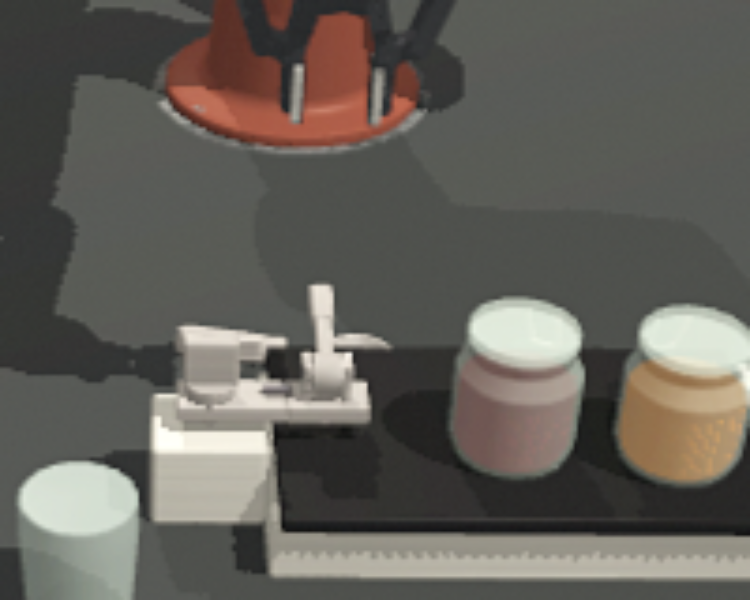

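```bash
python3 - <<'E'
from h import *
for t,(u0,u1,v0,v1),bz in [('w1',(386,403,190,250),.095),('w10',(324,341,212,275),.0926)]:
    d=dict(np.load(f'pics/{t}.npz'));P=cloud(d)
    Q=P[v0:v1,u0:u1].reshape(-1,3); Q=Q[(Q[:,2]>.085)&(Q[:,2]<.14)]
    H=Q[(Q[:,0]<.514)&(Q[:,0]>.489)]
    print(t,len(H),H.mean(0).round(4),'above pivot mm',1e3*(np.median(H[:,2])-bz),'slope deg',np.degrees(np.arctan(np.polyfit(H[:,0],H[:,2],1)[0])),'end x',Q[:,0].min())
# board edges shift in scene
a=cv2.imread('pics/scene0.png',0).astype(int);b=cv2.imread('pics/s10.png',0).astype(int)
print(cv2.phaseCorrelate(np.float32(a[225:300,350:500]),np.float32(b[225:300,350:500])))
m=abs(a-b)>40; m[:200]=0; v,u=np.nonzero(m); print(len(u), u.min(),u.max(),v.min(),v.max())
E
```

```text
w1 525 [0.5014 0.0541 0.1138] above pivot mm 18.842677777153288 slope deg -9.931946385828136 end x 0.4866109299029735
w10 603 [0.5011 0.0552 0.1131] above pivot mm 20.666199996123638 slope deg -10.444685924128962 end x 0.48679459230335737
((-0.03974813972969571, 0.6566414308728952), 1.0130245023939344)
285 237 378 201 279
```

```bash
python3 - <<'E'
from h import *
pose(); print(ticket.finish_job())
E
```

```text
t 19.15 q [-0.038 -0.253  1.9   -0.002  1.5   -1.72 ] pos [0.4953 0.0546 0.2296] F [-0.3  0.1 -0.7] open 0.0383
tool z ang 96.36 y [-0.005 -0.002 -1.   ]
the job is handed in; nothing more can be done
None
```

The job is handed in, at about 19 s of the 72 s allowed. I flipped the lever fully open, turned the nut about 1.97 rad clockwise until its arm pointed at the ridge, and flipped the lever closed. Then I let go and raised the tool about 15 cm clear.

- **Nut:** its arm pointed at 98.0° and the ridge lay at 98.4° seen from the nut's axis. This was measured just after turning and not repeated after closing.
- **Lever:** closed to within about 0.03 rad of its starting angle, judged from its slope and height. While closing, I pushed down until the force rose at the stop.
- **Board and surroundings:** the board moved less than 1 pixel in the scene view. The two jars on the board, the glass and the spoon look undisturbed. I did not re-check the third jar (jar C, on the table), and the tool only passed it once, well above it.
- **Not measured:** the foot force on the board. I infer about 11 N from the nut's position and the closed lever.
- **Went wrong:** my first try at the lever stopped about 2 cm too high, so I backed off and redid it before moving anything. During closing, the grip slid up to 4 mm along the handle without harm.

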